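# Open a terminal box with an earthing tool and hold the tool on the ringed contact

## Task

Take the earthing tool out of its holder, use the flat foot of the tool (not the gripper) to lever up the terminal box's cover by its front lip until it stands open about upright, then with the tool upright set the flat underside of its foot on the round contact that stands in a ring inside the box and press it gently about half-way down its sprung travel. Leave the square contact beside it and the things standing around alone. Finish while still holding the tool there: keep the light press and do not let go.

Things in the scene. Friction and masses are not known exactly. Their poses are not given: they have to be found in the camera images.
- tool_grip (a point): Grip point on the loose earthing tool's axis. It stands upright in its holder (lift 90 mm to clear): black square handle 20 x 20 x 80 mm (top end 34 mm above this point), under it a flat guard 32 x 34 x 4 mm resting on the holder, a steel shank 10 mm thick, and an L-bent flat foot whose underside is 130 mm below this point. z up the tool, x the way the foot points; handle flats face x and y. About 110 g.
- tool_foot (a point): Centre of the flat underside of the tool's foot, same axes as tool_grip: 8.5 mm along x from the tool's axis and 130 mm below tool_grip. The foot is 27 mm long along x (from 5 mm behind the shank's axis to the toe 22 mm ahead of it), 14 mm wide, 3 mm thick.
- holder: Fixed grey holder block 56 x 56 mm, 84 mm high, on a base 76 x 70 mm; origin at its underside on the bench, z up. A pocket of 32 x 19 mm open at the top takes the tool's shank and foot. To its left stands a red power supply with a fan unit on top: come over it with the fingertips 0.4 m up, then down.
- terminal_box: Fixed grey box, 80 (x) by 104 mm (y), rim 45 mm high, walls and floor 4 mm, a small ear at each y side; origin at the centre of its underside on the bench, z up; -x is its front, towards the robot. A flat grey cover is hinged along its rear (+x) rim.
- cover (a joint): Opening angle of the box's cover, rad: 0 shut flat on the rim (may start slightly ajar), 1.57 upright, stop at 1.9. Stiff hinge: the cover stays where it is left; about 1.5 N under the lip raises it. Plate 4 mm thick, 104 mm wide, 98 mm from hinge line to front edge.
- cover_hinge (a point): Middle of the cover's hinge line, which runs along the box's y axis, at the level of the cover's underside (45 mm above the bench); axes as the box.
- cover_lip (a point): Middle of the cover's front edge, at its underside; moves with the cover, x points from here to the hinge. When shut the front 18 mm of the cover overhang the box's front wall as a lip with free space down to the bench below it.
- round_contact: Base of the wanted contact in the box, under the cover: a steel ring of 36 mm outer diameter, 15 mm high, on the box's floor; origin at its underside, 4 mm above the bench. It and the square contact lie 8 mm in front of the box's centre, 24 mm to either side; which is on which side changes.
- round_contact_top (a point): Centre of the top of the wanted sprung contact: a brass pin of 16 mm diameter that rises from the ring; its top is 36 mm above the bench (9 mm below the box's rim) when not pressed.
- round_contact_pin (a joint): How far the round contact is pressed down, m: 0 free, 0.008 bottomed. Spring: about 1.2 N to start plus 0.4 N per mm.
- square_contact_pin (a joint): How far the other contact is pressed, m (the same spring): a square brass pin 13 x 13 mm without a ring, top also 36 mm above the bench. To be left alone.
- vial_0: Bystander: glass vial with pale cap, 27 mm diameter, 57 mm high; origin at its underside.
- vial_6: Bystander: glass vial with black cap, 22 mm diameter, 52 mm high; origin at its underside.
- lens_tube_0: Bystander: black lens tube, 30 mm diameter, 25 mm high; origin at its underside.
- beaker: Bystander: small beaker, 60 mm wide, 79 mm high; origin at its underside.
Mind the look-alikes: they are no part of the job. Of the things that look like the part that bears tool_grip, take the one that is nearest to the robot's base at the start.

How it is judged:
On the way:
1. the cover is levered open to about upright by the held tool (value of joint cover above 1.2 rad and contact force between the fingers and earthing_tool above 1 N), for 0.2 s.
At the end, for the whole second after the job is handed in: Cover open past 1.2 rad; held tool upright within 8 degrees presses the round contact 1.5 to 6.8 mm (0.8 to 8 N), foot centre within 10 mm of its axis; tool touches neither box nor cover, square contact not pressed (all of step 1 and value of joint round_contact_pin between 0.0015 and 0.0068 m and contact force between earthing_tool and round_contact between 0.8 and 8 N and horizontal distance between tool_foot and round_contact_top below 0.01 m and angle between tool_foot's own z axis and vertical below 0.14 rad and contact force between earthing_tool and terminal_box below 0.5 N and value of joint square_contact_pin below 0.0015 m); the arm keeps its last pose, push and grip.
It fails at once if the gripper or arm instead of the tool moves the cover (contact force between any of the arm, the fingers and terminal_box above 0.5 N and value of joint cover below 1.2 rad).
It fails at once if the round contact is pressed hard (contact force between anything else and round_contact above 15 N).
It fails at once if the round contact is pressed by the gripper (contact force between the fingers and round_contact above 0.5 N).
It fails at once if the square contact is pressed (value of joint square_contact_pin above 0.004 m).
It fails at once if a bystander is disturbed (distance of any of vial_0, vial_6, lens_tube_0, beaker from where it was at the start of the episode above 0.03 m).
It also fails if it takes over 54 s, if anything falls off the work surface, if the arm or the gripper's body presses on something with over 40 N, if the wrist force passes 120 N, or if a joint passes its speed limit or range.

## Robot

A 7-joint arm with a two-finger parallel gripper is mounted at the origin on a cart in front of the work surface, level with it; the furniture and walls round the work are solid. World frame = base frame: x ahead of the robot, y to its left, z up, the work surface at z = 0. Lengths are in m, angles in rad, forces in N, time in s.
With the tool pointing down it reaches from about 0.4 to 0.9 m from the base axis. Payload 5.6 kg.
Tool frame: the origin (TCP) lies at the very end of the fingers, on their centre line; the grasp point (between the pads) lies 19 mm behind it; z points along the fingers, x is the direction in which the jaws open and shut, and the axes are right-handed (so a half turn about z gives the same grasp; the last joint's range is limited). The gripper opens to 92 mm and grips with 3 to 60 N. Pads are 20 mm wide; open, the fingers measure 128 mm over their backs; the gripper's body (75 mm by 189 mm) begins 69 mm behind the grasp point.
Start: joints at [-1.246, 0.468, -0.012, 1.603, 0.006, 1.071, -0.056], TCP at [0.234, 0.607, 0.215] pointing down, gripper open.
Joint ranges: [-2.53, 2.53], [-0.31, 2.02], [-1.57, 1.55], [0.28, 2.44], [-1.29, 4.43], [0.15, 1.84], [-2.92, 2.92]. Speed limits (rad/s): [2.57, 2.57, 3.14, 3.14, 3.14, 3.14, 3.14].

## Interface

Orientations are given as a unit quaternion [x, y, z, w].
In Python, from rig import manip, grab_frame gives the robot as it stands.
- The arm moves only by the tool move_arm, never from a script. Its argument "rows" is a list of rows, each a list of 5 numbers: the opening, from 0 (shut) to 1 (fully open), then the shift along the tool's x, y, z in cm, then the turn about the tool's z in rad. A call has exactly 10 rows; each row shifts and turns the commanded pose from where the row before left it, along the tool's axes as they then stand; what a row does not reach is not made up. A row lasts 1/10 s, in which the tool goes at most 50 mm and 8.59 degrees, less where a joint would pass 70% of its speed; a pose out of reach is approached as far as the arm can. A call with a gripper value outside its range is refused whole. The fingers move at their own pace and stop on an object; "newtons" is the grip in N (left out, the last holds). Time passes only in rows, so rows that do not move let the fingers close, or fill a call up. It gives the time, the measured TCP pose, the force and the opening at its end, in the units of the state.
- manip.read_state(): the state, without advancing time (a new reading comes with each control period).
- grab_frame(name): name is "side" or "top" or "wrist"; returns a dict with "image" (420x560x3 uint8, red, green, blue), "intrinsics" (3x3 intrinsics, pixels), "k1" (the pictures are not rectified: a ray, as slopes to the right and down, at radius r is drawn at 1 + k1 r^2 times it, then the intrinsics apply), "R" (3x3) and "t" (3): a world point X has camera coordinates R X + t. Camera axes: x right, y down, z forward; pixel columns grow to the right and rows downward; lengths in m; the calibration is good to about 2 mm. A picture is of the moment at which its call begins. There is no depth.
- manip.hand_in(): hands the job in, once; it reports no verdict.
The state is a dict: "clock": time; "q": joint angles; "joint_vel": joint speeds; "effort": joint torques, N m; "eef_pos": TCP position; "orientation": TCP orientation; "ft_force": force on the tool from outside, world axes, zero at the start; "ft_torque": the same for the moment, N m; "gripper_width": finger opening in m.
Only numpy, scipy, OpenCV 4.12 (cv2) and the standard library are available. Lean on these libraries where they do the work, as an engineer would, in place of code of your own. Each camera call takes 0.05 s, during which the arm holds its last target.

## Working session

There is one attempt and no reset: what is moved stays moved. The work goes in short steps, Python scripts to look and compute and a tool call to move; the robot and the scene stay as the last step left them, time stands still between calls to the robot, and variables do not carry over. Pictures are saved under pics/ and viewed, and the job is handed in when it is done.

Besides the shell and the picture viewer there is one more tool, called after ">>>" as name([rows], argument=value, ...), one row to a line, values as JSON. move_arm: Moves the arm, as the interface text tells. Its arguments: {"type":"object","properties":{"rows":{"type":"array","items":{"type":"array","items":{"type":"number"}}},"newtons":{"type":"number"}},"required":["rows"]}

```bash
ls; mkdir -p pics; python3 - <<'E'
from rig import manip, grab_frame
import cv2,pickle
print(manip.read_state())
for n in ["side","top","wrist"]:
    f=grab_frame(n); cv2.imwrite(f"pics/{n}0.png",f["image"][:,:,::-1]); pickle.dump(f,open(f"{n}0.pkl","wb"))
    print(n,f["intrinsics"],f["k1"],f["R"],f["t"])
E
```

```text
pics
{'clock': 0.0, 'q': array([-1.24598848,  0.46835556, -0.01159009,  1.60361572,  0.00602029,
        1.0713907 , -0.05633455]), 'joint_vel': array([-8.98755021e-05,  1.63136541e-03, -5.83043423e-04, -1.21022382e-03,
        5.15941291e-04,  7.55676801e-04, -4.71979062e-05]), 'effort': array([ 5.23754952e-04, -5.20572960e+01, -1.18054129e-02, -2.43744636e+01,
       -5.64831519e-02,  1.73093408e-02,  1.71350534e-04]), 'eef_pos': array([0.23359187, 0.60595807, 0.21365764]), 'orientation': array([ 8.24519018e-01,  5.65833576e-01, -6.71710221e-04,  5.49319956e-04]), 'ft_force': array([ 1.29592442, -0.20185878, -0.26008631]), 'ft_torque': array([-0.01956637, -0.08348366, -0.00143646]), 'gripper_width': 0.09191852712236397}
side [[509.08115872   0.         276.46455904]
 [  0.         509.08115872 210.56078611]
 [  0.           0.           1.        ]] -0.008404389531249168 [[-0.86397541 -0.50352788  0.00248372]
 [-0.20874861  0.35368263 -0.91177443]
 [ 0.4582254  -0.78826916 -0.41068384]] [0.3565372  0.32123563 0.55563453]
top [[394.11904463   0.         285.08687428]
 [  0.         394.11904463 215.85688263]
 [  0.           0.           1.        ]] 0.03483525646840373 [[-0.02747519 -0.99961329  0.00428669]
 [-0.99703117  0.02709514 -0.07207432]
 [ 0.0719303  -0.00625421 -0.99739005]] [-0.32265234  0.62268939  0.91475497]
wrist [[365.35661783   0.         283.27844052]
 [  0.         365.35661783 204.78559984]
 [  0.           0.           1.        ]] -0.08047195552272836 [[ 0.35941519  0.93317581 -0.00190629]
 [ 0.90544395 -0.34823842  0.2426958 ]
 [ 0.22581401 -0.08895459 -0.97010057]] [-0.64918898 -0.02636847  0.38971778]
```

View pics/side0.png

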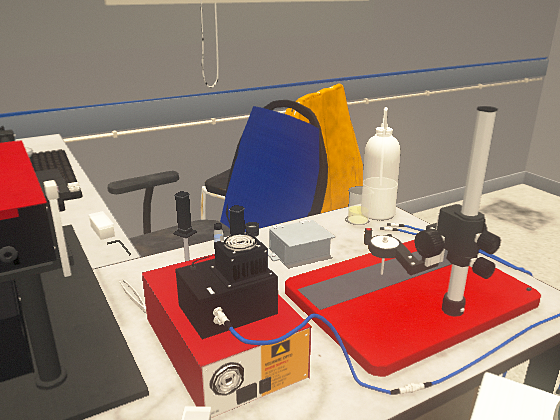

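View pics/top0.png

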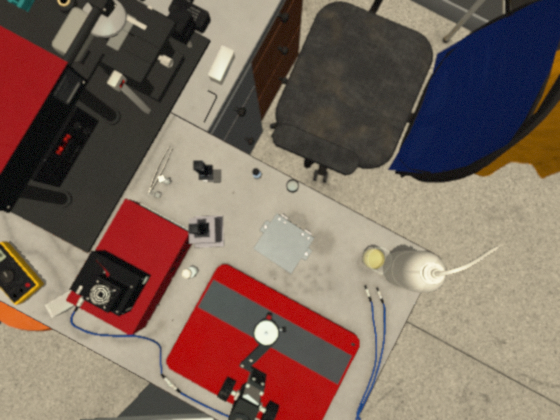

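View pics/wrist0.png

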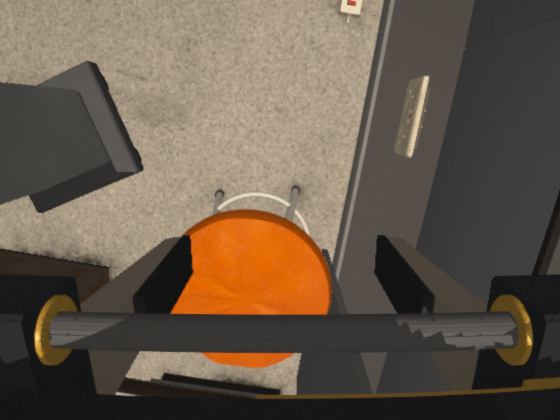

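```bash
cat > h.py <<'E'
import numpy as np,cv2,pickle
from scipy.spatial.transform import Rotation as Rot
def ray(f,u,v):
    K=f["intrinsics"];d=np.array([(u-K[0,2])/K[0,0],(v-K[1,2])/K[1,1]])
    s=d.copy()
    for _ in range(20): s=d/(1+f["k1"]*(s@s))
    R=np.array(f["R"]);t=np.array(f["t"])
    return -R.T@t, R.T@np.array([s[0],s[1],1])
def onz(f,u,v,z):
    c,d=ray(f,u,v); return c+d*(z-c[2])/d[2]
def proj(f,X):
    X=np.atleast_2d(X); p=X@np.array(f["R"]).T+np.array(f["t"]); s=p[:,:2]/p[:,2:]
    s=s*(1+f["k1"]*(s**2).sum(1,keepdims=True)); K=f["intrinsics"]
    return np.c_[s[:,0]*K[0,0]+K[0,2],s[:,1]*K[1,1]+K[1,2]]
def crop(f,u0,v0,u1,v1,k,name):
    im=cv2.resize(f["image"][v0:v1,u0:u1,::-1],None,fx=k,fy=k,interpolation=cv2.INTER_CUBIC); cv2.imwrite(name,im)
def tri(obs):
    A=np.zeros((3,3));b=np.zeros(3)
    for f,u,v in obs:
        c,d=ray(f,u,v);d/=np.linalg.norm(d);P=np.eye(3)-d[:,None]*d;A+=P;b+=P@c
    return np.linalg.solve(A,b)
E
python3 - <<'E'
from h import *
t=pickle.load(open("top0.pkl","rb"));s=pickle.load(open("side0.pkl","rb"))
crop(t,140,130,330,280,4,"pics/t1.png"); crop(s,150,170,350,320,4,"pics/s1.png")
for p in [(205,230),(205,170),(285,242),(190,272),(373,258),(292,185),(257,173),(205,400)]: print(p,onz(t,*p,0.0))
print(-np.array(s["R"]).T@s["t"],-np.array(t["R"]).T@t["t"],proj(t,[[0,0,0],[.4,0,0]]))
E
```

```text
(205, 230) [ 0.58619423 -0.14446708  0.        ]
(205, 170) [ 0.73336338 -0.14644403  0.        ]
(285, 242) [ 0.55173513 -0.33773115  0.        ]
(190, 272) [ 0.48620422 -0.10737688  0.        ]
(373, 258) [ 0.50744343 -0.54931144  0.        ]
(292, 185) [ 0.69068795 -0.35872028  0.        ]
(257, 173) [ 0.7226687  -0.27363777  0.        ]
(205, 400) [ 0.18909605 -0.14073966  0.        ]
[0.12049101 0.50390052 0.52019902] [ 0.54617719 -0.33367835  0.95863053] [[143.22681609 489.63377109]
 [144.84130699 309.9628621 ]]
```

View pics/t1.png

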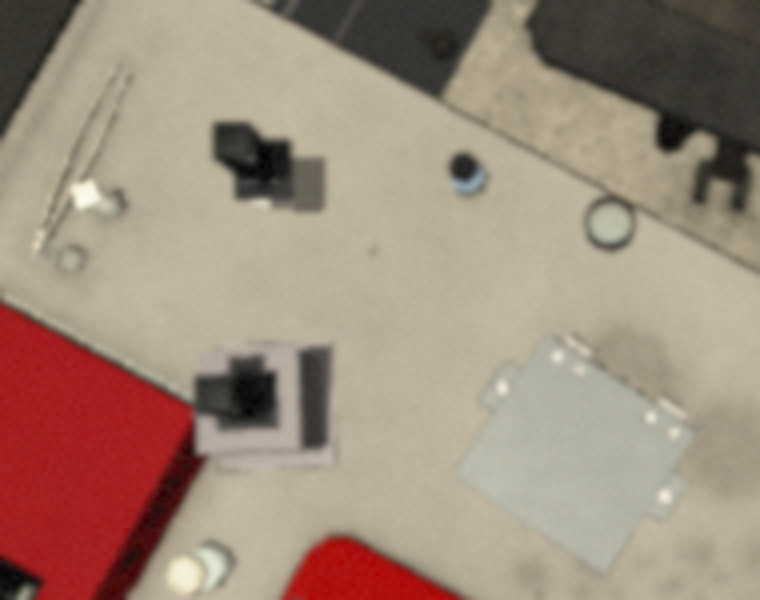

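View pics/s1.png

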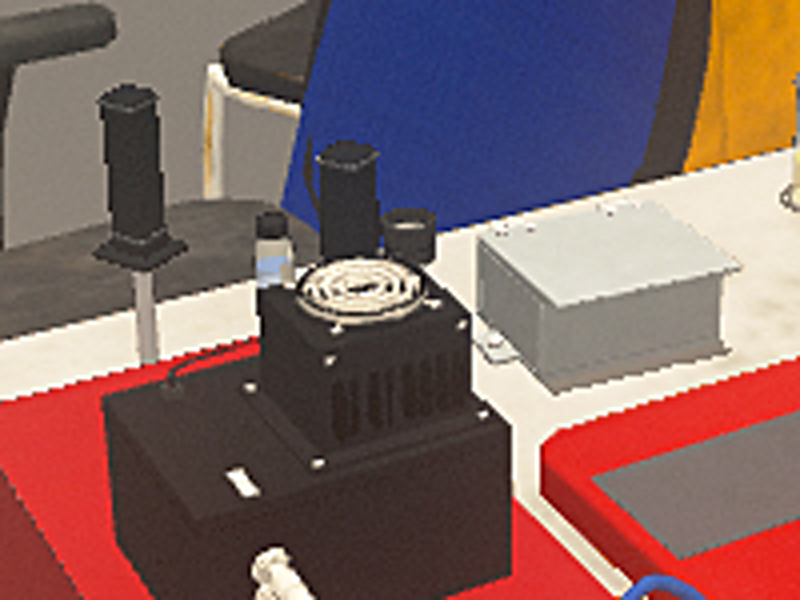

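>>> move_arm([
  [1,0,0,-4.5,0],
  [1,0,0,-4.5,0],
  [1,0,0,-4.5,0],
  [1,0,0,-4.5,0],
  [1,-2,2,-3,0],
  [1,-3.4,3.3,0,0],
  [1,-3.4,3.3,0,0],
  [1,-3.4,3.3,0,0],
  [1,-3.4,3.3,0,0],
  [1,-3.4,3.3,0,0],
])

```text
clock: 1.15
eef_pos: [0.3384, 0.3606, 0.4244]
orientation: [0.825, 0.566, -0.0, -0.0]
ft_force: [1.1, 0.6, 0.3]
gripper_width: 0.0918
```

>>> move_arm([
  [1,-3.4,3.3,0,0],
  [1,-3.4,3.3,0,0],
  [1,-3.4,3.3,0,0],
  [1,-3.4,3.3,0,0],
  [1,-3.4,3.3,0,0],
  [1,-3.4,3.3,0,0],
  [1,-3.4,3.3,0,0],
  [1,-3.4,3.3,0,0],
  [1,-3.4,3.3,0,0],
  [1,-3.4,3.3,0,0],
])

```text
clock: 2.15
eef_pos: [0.5239, -0.075, 0.4247]
orientation: [0.824, 0.566, 0.0, -0.0]
ft_force: [0.2, 0.2, -0.6]
gripper_width: 0.0921
```

>>> move_arm([
  [1,0,0,0,0.14],
  [1,0,0,0,0.14],
  [1,0,0,0,0.14],
  [1,0,0,0,0.14],
  [1,0,0,0,0.14],
  [1,0,0,0,0.14],
  [1,0,0,0,0.14],
  [1,0,0,0,0.14],
  [1,0,0,0,0.08],
  [1,0,0,0,0],
])

```text
clock: 3.15
eef_pos: [0.5235, -0.0732, 0.4244]
orientation: [1.0, 0.001, -0.0, -0.0]
ft_force: [-0.5, -0.3, -0.2]
gripper_width: 0.092
```

```bash
python3 - <<'E'
from rig import manip, grab_frame
import cv2,pickle
s=manip.read_state();print({k:s[k] for k in["clock","q","eef_pos","orientation","ft_force"]})
for n in ["wrist","side"]:
    f=grab_frame(n); cv2.imwrite(f"pics/{n}1.png",f["image"][:,:,::-1]); pickle.dump(f,open(f"{n}1.pkl","wb"))
E
```

```text
{'clock': 3.15, 'q': array([-0.56986428,  0.10847654,  0.72278013,  1.63751524, -0.07243112,
        1.42336981,  0.16353753]), 'eef_pos': array([ 0.52352091, -0.0731681 ,  0.42437651]), 'orientation': array([ 9.99998958e-01,  1.42913185e-03, -2.01643216e-04, -1.51578620e-05]), 'ft_force': array([-0.47921893, -0.31685488, -0.2229559 ])}
```

View pics/wrist1.png

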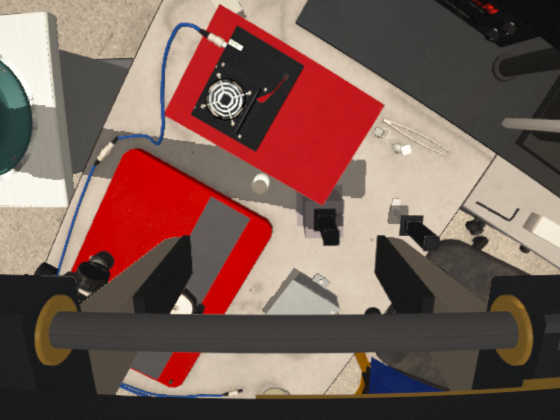

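View pics/side1.png

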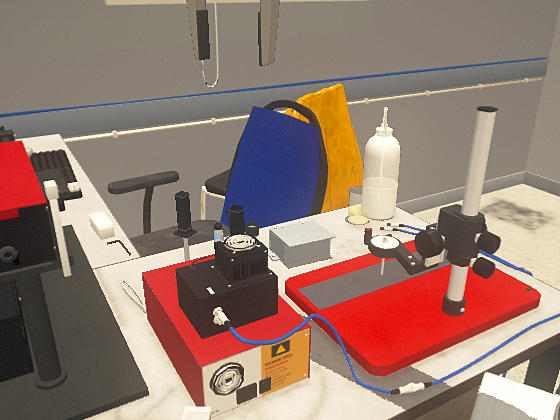

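```bash
python3 - <<'E'
from h import *
w=pickle.load(open("wrist1.pkl","rb"))
crop(w,280,170,400,270,6,"pics/w1c.png")
crop(w,250,250,370,320,6,"pics/w1d.png")
print(-np.array(w["R"]).T@w["t"])
E
```

```text
[ 0.52236935 -0.00460533  0.5938843 ]
```

View pics/w1c.png

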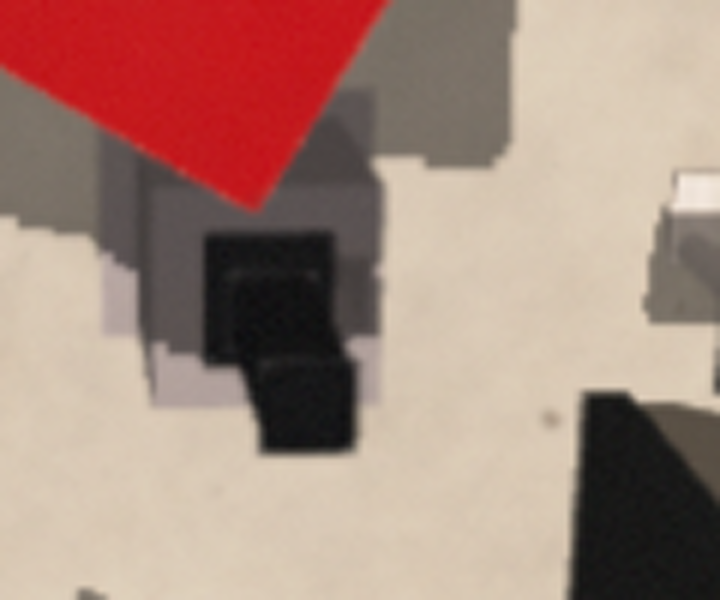

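```bash
python3 - <<'E'
from h import *
w=pickle.load(open("wrist1.pkl","rb"));t=pickle.load(open("top0.pkl","rb"))
def g(f,u0,v0,u1,v1,k,n):
    im=f["image"][v0:v1,u0:u1,::-1].astype(float)/255; im=(np.clip(im*1.0,0,1)**0.4*255).astype(np.uint8)
    cv2.imwrite(n,cv2.resize(im,None,fx=k,fy=k,interpolation=cv2.INTER_CUBIC))
g(w,300,195,350,255,12,"pics/g1.png"); g(t,180,210,230,255,14,"pics/g2.png")
E
```

```text
(no output)
```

View pics/g1.png

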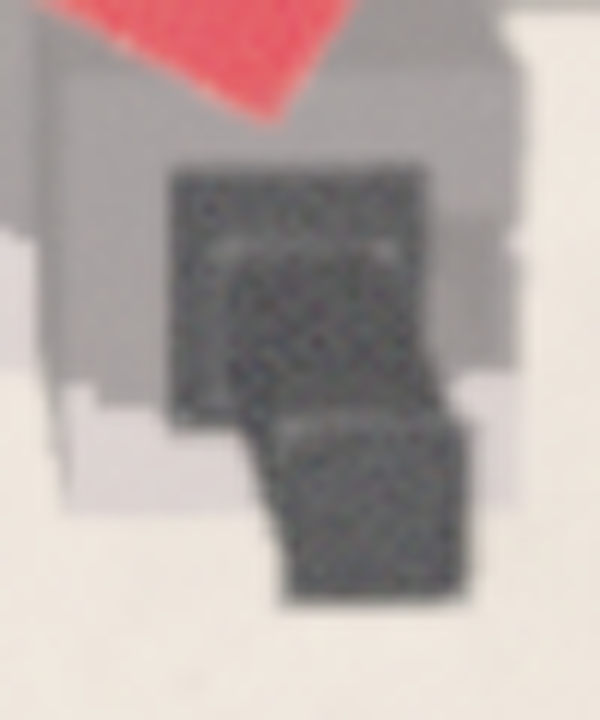

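View pics/g2.png

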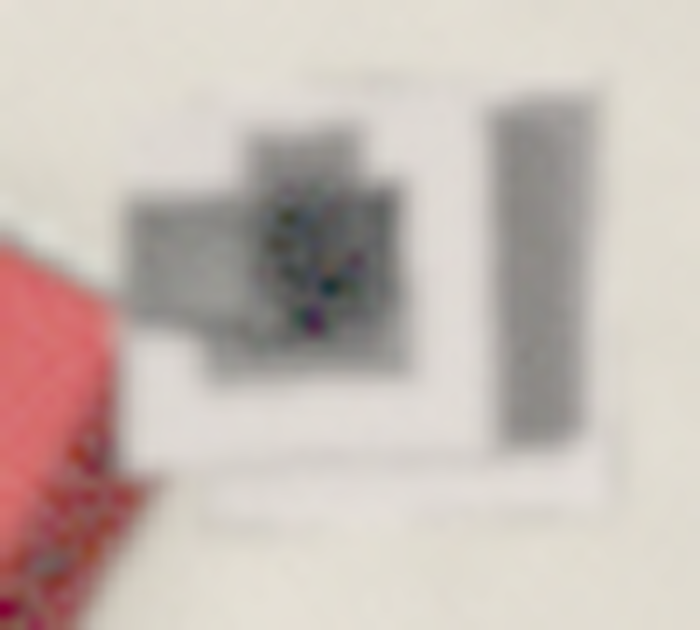

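View pics/w1d.png

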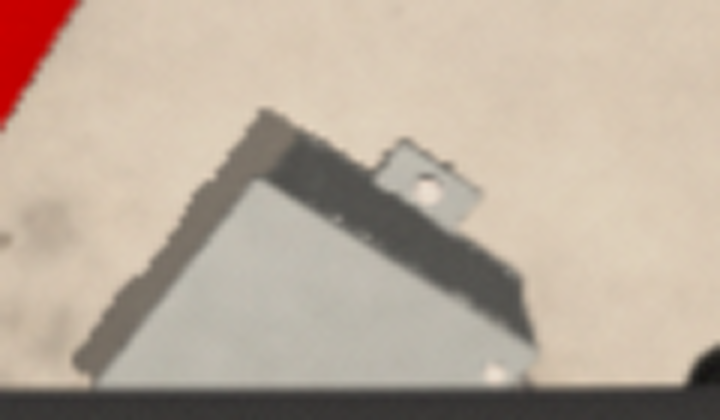

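```bash
python3 - <<'E'
from h import *
w=pickle.load(open("wrist1.pkl","rb"));t=pickle.load(open("top0.pkl","rb"))
def P(f,pts,o,k,z,lab):
    q=[onz(f,o[0]+(a+.5)/k-.5,o[1]+(b+.5)/k-.5,z)[:2] for a,b in pts]; q=np.array(q)
    print(lab,q.mean(0),[ (np.round(np.hypot(*(q[i]-q[i-1])),4),np.round(np.degrees(np.arctan2(*(q[i]-q[i-1])[::-1])),1)) for i in range(len(q))])
P(w,[(278,415),(470,412),(470,604),(282,604)],(300,195),12,.168,"w handle top")
P(w,[(170,165),(427,165),(427,428),(168,430)],(300,195),12,.088,"w guard")
P(t,[(125,200),(255,195),(255,335),(125,320)],(180,210),14,.168,"t handle")
P(t,[(492,105),(595,98),(580,440),(505,445)],(180,210),14,.084,"?")
P(t,[(205,370),(405,375),(400,185),(205,190)],(180,210),14,.088,"t guard")
# holder base / block
print("base corner bl,br t",[onz(t,180+a/14,210+b/14,0.01)[:2] for a,b in [(205,520),(605,505)]])
# cover
P(t,[(545,335),(695,430),(605,572),(460,470)],(140,130),4,.049,"cover t")
P(w,[(258,178),(533,350)],(250,250),6,.049,"cover side edge w")
P(w,[(258,178),(95,383)],(250,250),6,.049,"cover front edge w")
E
```

```text
w handle top [ 0.5809263 -0.1520265] [(np.float64(0.0205), np.float64(92.9)), (np.float64(0.0196), np.float64(1.0)), (np.float64(0.0208), np.float64(-87.6)), (np.float64(0.0195), np.float64(-179.9))]
w guard [ 0.58167874 -0.1529191 ] [(np.float64(0.0332), np.float64(90.9)), (np.float64(0.0307), np.float64(0.2)), (np.float64(0.033), np.float64(-87.8)), (np.float64(0.0315), np.float64(-179.4))]
t handle [ 0.58327992 -0.15397851] [(np.float64(0.0172), np.float64(-0.5)), (np.float64(0.0185), np.float64(-89.4)), (np.float64(0.02), np.float64(179.4)), (np.float64(0.0186), np.float64(81.8))]
? [ 0.58422818 -0.1904862 ] [(np.float64(0.0539), np.float64(1.4)), (np.float64(0.0163), np.float64(-87.6)), (np.float64(0.0542), np.float64(176.6)), (np.float64(0.0118), np.float64(92.2))]
t guard [ 0.58379263 -0.15358906] [(np.float64(0.0283), np.float64(179.4)), (np.float64(0.0313), np.float64(-93.0)), (np.float64(0.0299), np.float64(0.8)), (np.float64(0.0306), np.float64(89.9))]
base corner bl,br t [array([ 0.54545704, -0.1212749 ]), array([ 0.5460677 , -0.18944974])]
cover t [ 0.55045569 -0.33446938] [(np.float64(0.0918), np.float64(-33.6)), (np.float64(0.1025), np.float64(-124.0)), (np.float64(0.0963), np.float64(145.8)), (np.float64(0.1016), np.float64(53.5))]
cover side edge w [ 0.57632699 -0.29215549] [(np.float64(0.0932), np.float64(145.8)), (np.float64(0.0932), np.float64(-34.2))]
cover front edge w [ 0.5153625  -0.29739799] [(np.float64(0.0772), np.float64(54.5)), (np.float64(0.0772), np.float64(-125.5))]
```

```bash
python3 - <<'E'
from h import *
w=pickle.load(open("wrist1.pkl","rb"));t=pickle.load(open("top0.pkl","rb"))
print(tri([(w,322.7,205),(t,189,231.5)]))
E
```

```text
[ 0.5787161  -0.12908624  0.09715715]
```

>>> move_arm([
  [1,2,2.7,0,0],
  [1,2,2.7,0,0],
  [1,1.8,2.6,0,0],
  [1,0,0,4,0],
  [1,0,0,4,0],
  [1,0,0,4,0],
  [1,0,0,4,0],
  [1,0,0,2,0],
  [1,0,0,0,0],
  [1,0,0,0,0],
])

```text
clock: 4.25
eef_pos: [0.5823, -0.1533, 0.2452]
orientation: [1.0, 0.002, 0.0, 0.0]
ft_force: [-0.5, -0.5, -0.7]
gripper_width: 0.092
```

```bash
python3 - <<'E'
from rig import manip, grab_frame
from h import *
print(manip.read_state()["eef_pos"])
f=grab_frame("wrist");pickle.dump(f,open("wrist2.pkl","wb"));cv2.imwrite("pics/wrist2.png",f["image"][:,:,::-1])
E
```

```text
[ 0.5822811  -0.15331801  0.24516503]
```

View pics/wrist2.png

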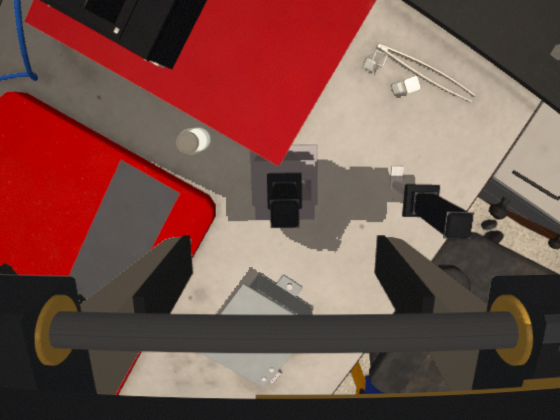

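```bash
python3 - <<'E'
from h import *
f=pickle.load(open("wrist2.pkl","rb"))
im=f["image"][145:240,240:325,::-1].astype(float)/255; cv2.imwrite("pics/g3.png",cv2.resize((im**.4*255).astype(np.uint8),None,fx=7,fy=7,interpolation=cv2.INTER_CUBIC))
E
```

```text
(no output)
```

View pics/g3.png

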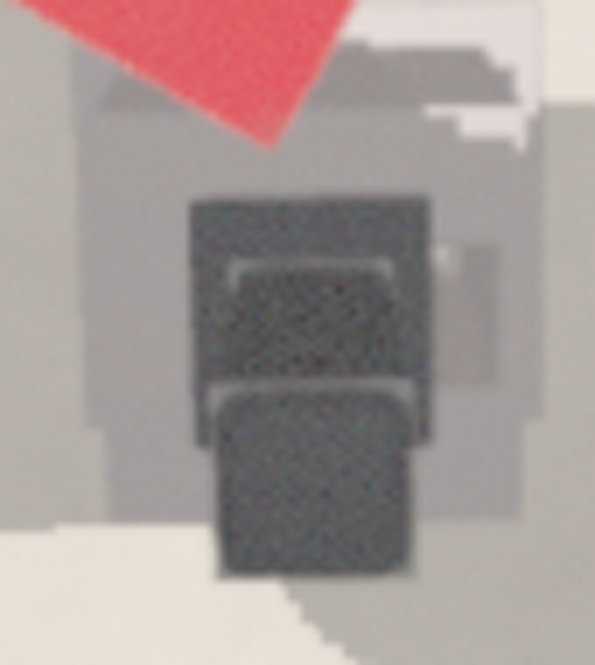

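```bash
python3 - <<'E'
from h import *
f=pickle.load(open("wrist2.pkl","rb"))
for pts,z in [([(213,385),(412,383),(412,577),(218,577)],.168),([(192,202),(430,200),(431,442),(197,446)],.088)]:
    q=np.array([onz(f,240+a/7,145+b/7,z)[:2] for a,b in pts]); print(q.mean(0),[(np.hypot(*(q[i]-q[i-1])).round(4),np.degrees(np.arctan2(*(q[i]-q[i-1])[::-1])).round(1)) for i in range(4)])
E
```

```text
[ 0.58225656 -0.15311024] [(np.float64(0.0199), np.float64(91.2)), (np.float64(0.0197), np.float64(0.8)), (np.float64(0.0201), np.float64(-89.2)), (np.float64(0.0196), np.float64(-179.8))]
[ 0.5824071  -0.15397408] [(np.float64(0.0325), np.float64(90.8)), (np.float64(0.0307), np.float64(0.7)), (np.float64(0.0323), np.float64(-88.9)), (np.float64(0.0309), np.float64(-178.8))]
```

>>> move_arm([
  [1,0,0.02,3,-0.013],
  [1,0,0,3,0],
  [1,0,0,3,0],
  [1,0,0,3,0],
  [1,0,0,1,0],
  [1,0,0,0,0],
  [0,0,0,0,0],
  [0,0,0,0,0],
  [0,0,0,0,0],
  [0,0,0,0,0],
], newtons=40)

```text
clock: 5.3
eef_pos: [0.5825, -0.1533, 0.1155]
orientation: [1.0, 0.008, 0.001, -0.0]
ft_force: [-0.0, -0.4, -0.4]
gripper_width: 0.0623
```

>>> move_arm([
  [0,0,0,0,0],
  [0,0,0,0,0],
  [0,0,0,-1,0],
  [0,0,0,-2,0],
  [0,0,0,-2.5,0],
  [0,0,0,-2.5,0],
  [0,0,0,-2.5,0],
  [0,0,0,0,0],
  [0,0,0,0,0],
  [0,0,0,0,0],
])

```text
clock: 6.3
eef_pos: [0.5813, -0.1529, 0.2188]
orientation: [1.0, 0.008, -0.001, -0.0]
ft_force: [0.4, -0.9, 0.3]
gripper_width: 0.0004
```

```bash
python3 - <<'E'
from rig import manip, grab_frame
from h import *
s=manip.read_state();print(s["eef_pos"],s["orientation"],s["gripper_width"],s["ft_force"])
for n in["side","top"]:
  f=grab_frame(n);pickle.dump(f,open(n+"3.pkl","wb"));cv2.imwrite(f"pics/{n}3.png",f["image"][:,:,::-1])
E
```

```text
[ 0.58131302 -0.15294229  0.2187711 ] [ 9.99967807e-01  7.98808602e-03 -7.33136626e-04 -1.93744159e-04] 0.00038562484538488606 [ 0.42305999 -0.85971131  0.30470461]
```

View pics/side3.png

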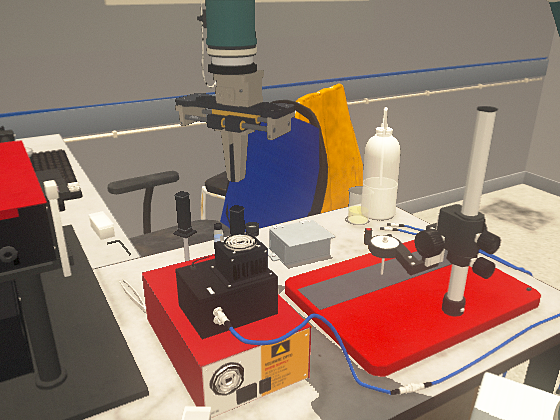

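View pics/top3.png

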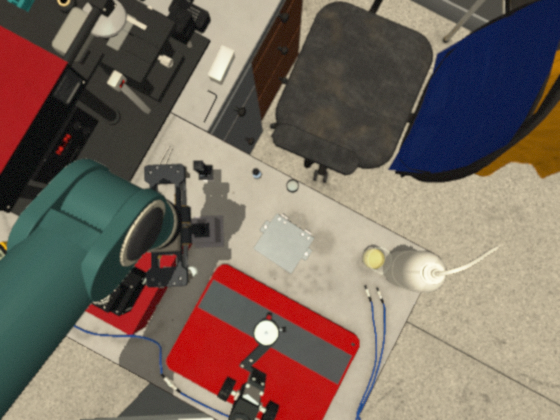

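>>> move_arm([
  [1,0,0,0,0],
  [1,0,0,0,0],
  [1,0,0,0,0],
  [1,0,0,0,0],
  [1,0,0,0,0],
  [1,0,0,0,0],
  [1,0,0,0,0],
  [1,0,0,0,0],
  [1,0,0,0,0],
  [1,0,0,0,0],
])

```text
clock: 7.4
eef_pos: [0.5819, -0.1533, 0.2196]
orientation: [1.0, 0.008, 0.0, -0.0]
ft_force: [-0.6, 0.8, 0.3]
gripper_width: 0.0784
```

```bash
python3 - <<'E'
from rig import manip, grab_frame
from h import *
print(manip.read_state()["gripper_width"],manip.read_state()["eef_pos"])
f=grab_frame("wrist");pickle.dump(f,open("wrist4.pkl","wb"));cv2.imwrite("pics/wrist4.png",f["image"][:,:,::-1])
im=f["image"][130:260,230:340,::-1].astype(float)/255; cv2.imwrite("pics/g4.png",cv2.resize((im**.4*255).astype(np.uint8),None,fx=4.5,fy=4.5,interpolation=cv2.INTER_CUBIC))
E
```

```text
0.07836136206362114 [ 0.58193    -0.15326742  0.21961499]
```

View pics/g4.png

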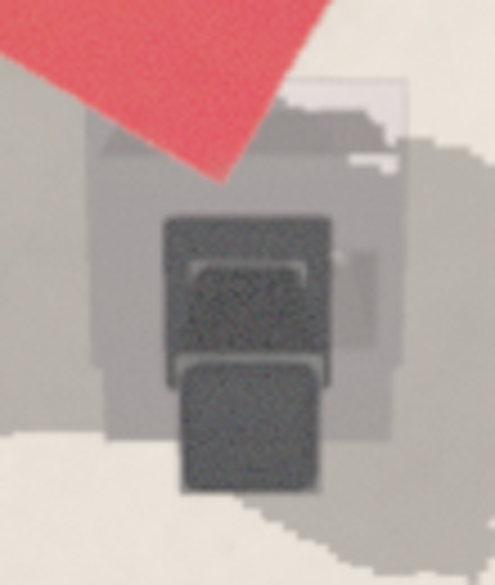

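The tool is still upright in the holder and hasn't been disturbed. The fingers were just slow to close, so I'm repeating the grasp with more time.

>>> move_arm([
  [0.8,0,0,3,0],
  [0.8,0,0,3,0],
  [0.8,0,0,3,0],
  [0.8,0,0,1.4,0],
  [0.8,0,0,0,0],
  [0,0,0,0,0],
  [0,0,0,0,0],
  [0,0,0,0,0],
  [0,0,0,0,0],
  [0,0,0,0,0],
], newtons=40)

```text
clock: 8.45
eef_pos: [0.5823, -0.1532, 0.1162]
orientation: [1.0, 0.008, 0.001, -0.0]
ft_force: [0.6, -0.2, -0.3]
gripper_width: 0.0354
```

>>> move_arm([
  [0,0,0,0,0],
  [0,0,0,0,0],
  [0,0,0,0,0],
  [0,0,0,0,0],
  [0,0,0,0,0],
  [0,0,0,0,0],
  [0,0,0,0,0],
  [0,0,0,0,0],
  [0,0,0,0,0],
  [0,0,0,-0.5,0],
])

```text
clock: 9.45
eef_pos: [0.5811, -0.1531, 0.12]
orientation: [1.0, 0.008, -0.001, -0.0]
ft_force: [-0.7, 0.0, -0.9]
gripper_width: 0.0196
```

>>> move_arm([
  [0,0,0,-1.5,0],
  [0,0,0,-1.5,0],
  [0,0,0,-1.5,0],
  [0,0,0,-1.5,0],
  [0,0,0,-1.5,0],
  [0,0,0,-1.5,0],
  [0,0,0,-1.5,0],
  [0,0,0,-1.5,0],
  [0,0,0,0,0],
  [0,0,0,0,0],
])

```text
clock: 10.45
eef_pos: [0.5819, -0.1531, 0.2407]
orientation: [1.0, 0.008, 0.0, -0.0]
ft_force: [-0.9, -1.1, -1.0]
gripper_width: 0.0198
```

```bash
python3 - <<'E'
from rig import manip, grab_frame
from h import *
s=manip.read_state();print(s["eef_pos"],s["orientation"],s["gripper_width"],s["ft_force"])
for n in["side","wrist"]:
  f=grab_frame(n);pickle.dump(f,open(n+"5.pkl","wb"));cv2.imwrite(f"pics/{n}5.png",f["image"][:,:,::-1])
  if n=="side": crop(f,150,100,350,280,4,"pics/s5.png")
E
```

```text
[ 0.58189609 -0.15308442  0.24068453] [ 9.99967560e-01  8.05306247e-03  1.04238431e-04 -1.28444336e-04] 0.01982815785466949 [-0.86045589 -1.09444016 -0.98773898]
```

View pics/s5.png

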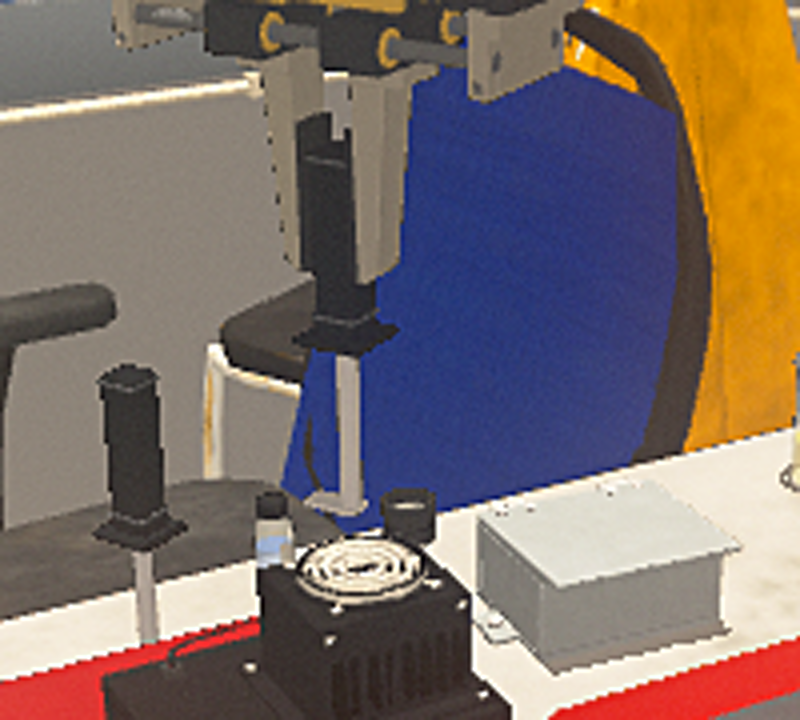

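View pics/wrist5.png

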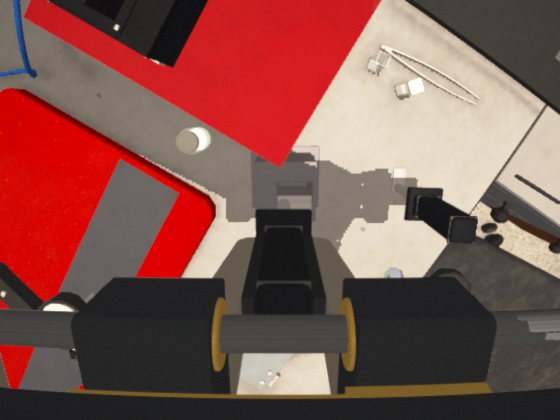

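```bash
python3 - <<'E'
from h import *
t=pickle.load(open("top0.pkl","rb"));s=pickle.load(open("side0.pkl","rb"))
crop(t,250,205,320,280,10,"pics/t6.png"); crop(s,260,210,345,275,9,"pics/s6.png")
E
```

```text
(no output)
```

View pics/t6.png

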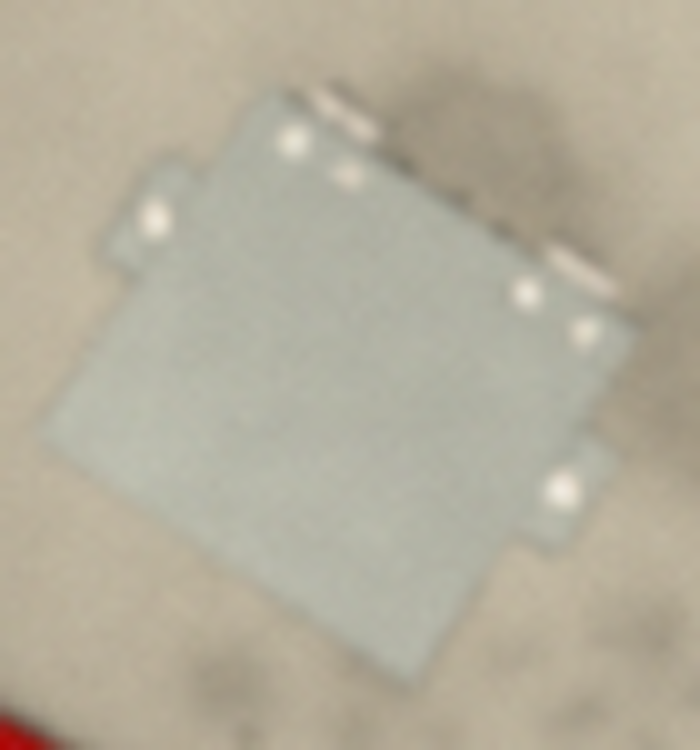

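View pics/s6.png

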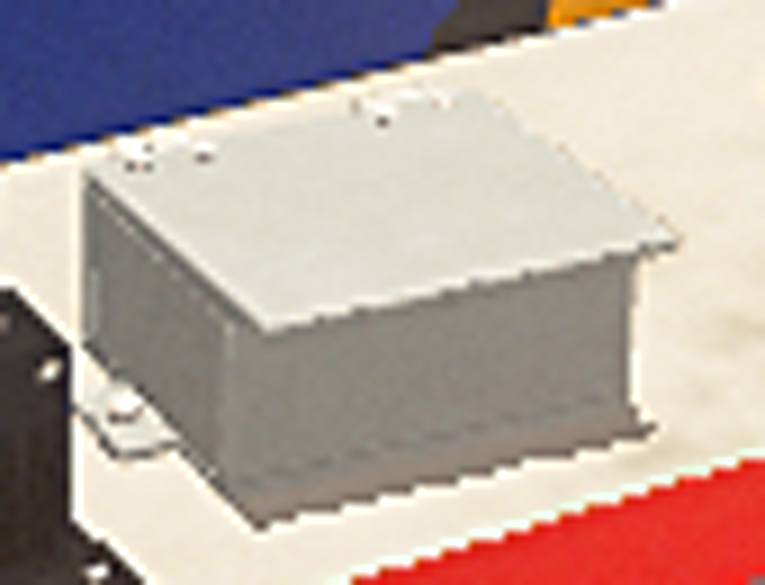

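```bash
cat > fit.py <<'E'
from h import *
from scipy.optimize import least_squares
t=pickle.load(open("top0.pkl","rb"));s=pickle.load(open("side0.pkl","rb"));w=pickle.load(open("wrist1.pkl","rb"))
obs=[(t,"RL",250+26.9,205+9.0),(t,"RR",250+63.8,205+32.8),(t,"FR",250+41.2,205+68.8),(t,"FL",250+4.3,205+42.8),
(s,"FL",260+262/9,210+325/9),(s,"FR",260+678/9,210+238/9),(s,"RL",260+90/9,210+172/9),
(w,"FL",250+258/6,250+178/6)]
obs=[(f,n,u-.45,v-.45) for f,n,u,v in obs]
def pts(p):
    x,y,yaw,a=p; c,si=np.cos(yaw),np.sin(yaw)
    d={}
    for n in["RL","RR","FL","FR"]:
        r=0 if n[0]=="R" else -.098; yy=.052 if n[1]=="L" else -.052
        lx=r*np.cos(a)-(-.004)*0+.004*np.sin(a); lz=.045-r*np.sin(a)+.004*np.cos(a)
        d[n]=np.array([x+c*lx-si*yy,y+si*lx+c*yy,lz])
    return d
def res(p):
    d=pts(p); return np.concatenate([proj(f,d[n])[0]-[u,v] for f,n,u,v in obs])
r=least_squares(res,[.59,-.36,-.6,0.02],x_scale=[.01,.01,.1,.1])
print(r.x,np.degrees(r.x[2:]),r.fun.reshape(-1,2).round(1))
x,y,yaw,a=r.x;R=np.array([[np.cos(yaw),-np.sin(yaw)],[np.sin(yaw),np.cos(yaw)]])
print("box centre",[x,y]+R@[-.04,0],"lip",[x,y]+R@[-.098,0],"cL",[x,y]+R@[-.048,.024],"cR",[x,y]+R@[-.048,-.024])
E
python3 fit.py
```

```text
[ 0.58897324 -0.36231363 -0.6080858   0.02716494] [-34.84074987   1.55643638] [[ 0.1 -0.5]
 [ 0.8  0.4]
 [ 0.2  0.4]
 [-0.9  1.3]
 [ 0.3  0.1]
 [ 0.3 -0.4]
 [-1.1 -1.8]
 [ 0.4 -0.5]]
box centre [ 0.55614351 -0.33946173] lip [ 0.50854041 -0.30632648] cL [ 0.56328871 -0.31519352] cR [ 0.53586643 -0.35458919]
```

```bash
python3 - <<'E'
from h import *
t=pickle.load(open("top0.pkl","rb"));s=pickle.load(open("side0.pkl","rb"));w=pickle.load(open("wrist1.pkl","rb"))
print("dial",tri([(t,266,332),(s,384,243)]))
print("plate left corner",tri([(t,168,362),(s,380,368)]), )
print("plate right corner",tri([(t,357,343),(s,457,222)]))
print("knob blk", tri([(t,247,380),(s,458,235)]))
c,d=ray(s,487,108); print("col top ray",[ (c+d*k).round(3) for k in (.6,.7,.8,.9)])
print("top of red at ", proj(t,[[.474,-.282,.03],[.508,-.306,.045]]))
print("dial in wrist", )
crop(t,160,255,365,420,3.8,"pics/t7.png")
E
```

```text
dial [ 0.35963395 -0.29122309  0.09327738]
plate left corner [ 0.28055482 -0.06088277  0.01832998]
plate right corner [ 0.29823561 -0.49932753  0.06017514]
knob blk [ 0.2552448  -0.25953948  0.14656103]
col top ray [array([ 0.206, -0.137,  0.385]), array([ 0.22 , -0.244,  0.362]), array([ 0.234, -0.351,  0.34 ]), array([ 0.249, -0.458,  0.317])]
top of red at  [[262.09713375 275.96779123]
 [271.83115036 261.29253803]]
dial in wrist
```

View pics/t7.png

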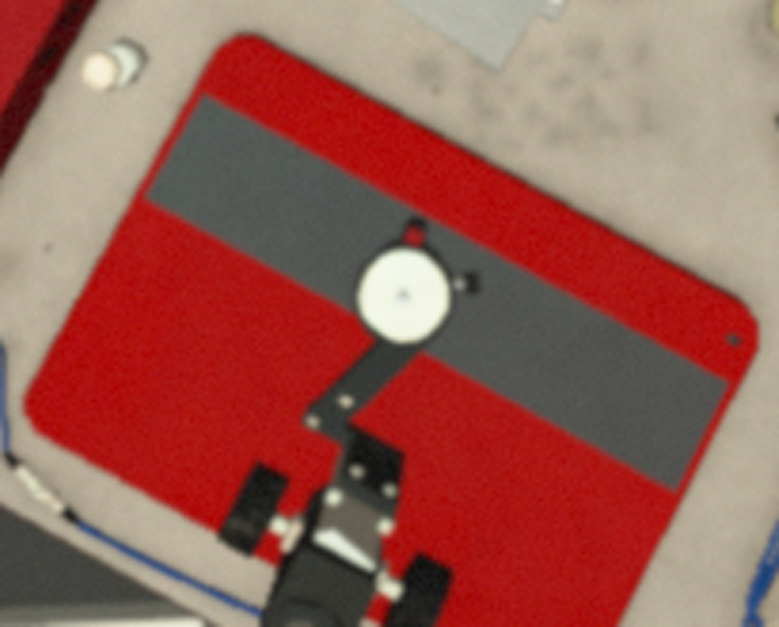

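>>> move_arm([
  [0,-2.2,2.54,0,0],
  [0,-2.2,2.54,0,0],
  [0,-2.2,2.54,0,0],
  [0,-2.2,2.54,0,0],
  [0,-2.2,2.54,0,0],
  [0,0,0,0,0.125],
  [0,0,0,0,0.125],
  [0,0,0,0,0.125],
  [0,0,0,0,0.125],
  [0,0,0,0,0.124],
])

```text
clock: 11.55
eef_pos: [0.4735, -0.2818, 0.2398]
orientation: [0.953, -0.302, -0.001, 0.0]
ft_force: [-0.1, -0.5, -1.2]
gripper_width: 0.02
```

```bash
python3 - <<'E'
from rig import manip, grab_frame
from h import *
s=manip.read_state();print(s["q"],s["eef_pos"],s["orientation"],s["gripper_width"],s["ft_force"])
for n in["side","top"]:
  f=grab_frame(n);pickle.dump(f,open(n+"6.pkl","wb"));cv2.imwrite(f"pics/{n}6.png",f["image"][:,:,::-1])
E
```

```text
[-0.26355733  0.36559196  0.93593883  1.86473077 -0.3320397   1.07881937
  0.18789105] [ 0.47350766 -0.2817759   0.23981818] [ 9.53333555e-01 -3.01918152e-01 -7.49002777e-04  3.55072572e-05] 0.01999267634525604 [-0.08860541 -0.52616362 -1.19299535]
```

View pics/side6.png

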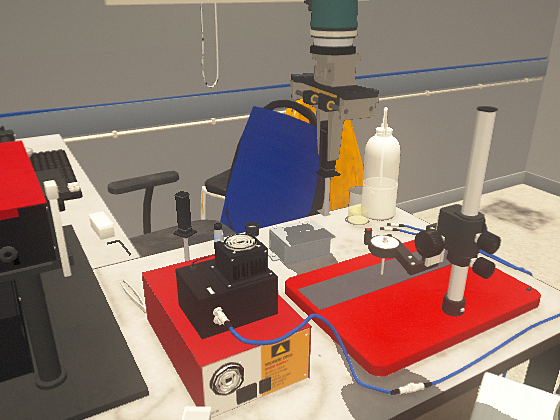

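View pics/top6.png

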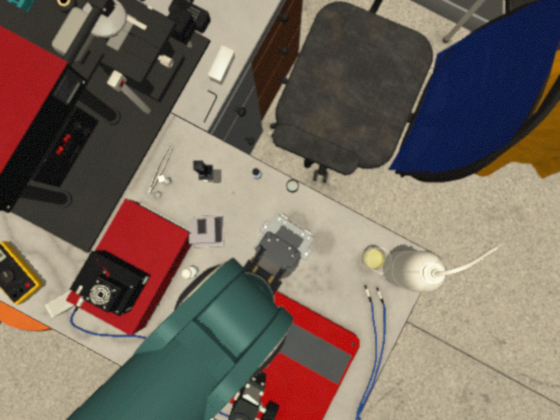

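```bash
cat > tool.py <<'E'
from h import *
def toolpts(p,yaw,off=0.112):
    z0=p[2]-off; c,s=np.cos(yaw),np.sin(yaw)
    L=lambda x,y,z: np.array([p[0]+c*x-s*y,p[1]+s*x+c*y,z0+z])
    return dict(toeL=L(.022,.007,0),toeR=L(.022,-.007,0),heelL=L(-.005,.007,0),heelR=L(-.005,-.007,0),toeLt=L(.022,.007,.003),hb=L(0,0,.08),ht=L(0,0,.164))
E
python3 - <<'E'
from tool import *
f=pickle.load(open("side6.pkl","rb"))
d=toolpts([.4735,-.2818,.2398],np.radians(-35.15))
u0,v0,u1,v1=290,120,360,230;k=7
im=cv2.resize(f["image"][v0:v1,u0:u1,::-1],None,fx=k,fy=k,interpolation=cv2.INTER_CUBIC)
for n,X in d.items():
    q=proj(f,X)[0];print(n,q.round(1)); cv2.circle(im,(int((q[0]-u0+.5)*k),int((q[1]-v0+.5)*k)),3,(0,255,0),-1)
cv2.imwrite("pics/s7.png",im)
E
```

```text
toeL [315.9 210.1]
toeR [322.4 208.9]
heelL [322.9 215.6]
heelR [329.5 214.3]
toeLt [315.9 208.7]
hb [326.8 173.2]
ht [328.9 127.2]
```

View pics/s7.png

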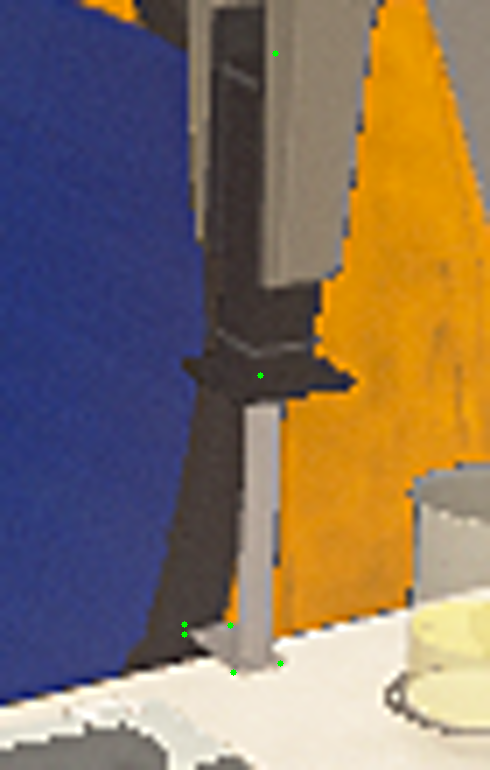

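>>> move_arm([
  [0,0,0,2,0],
  [0,0,0,2,0],
  [0,0,0,2,0],
  [0,0,0,2,0],
  [0,0,0,1.5,0],
  [0,0,0,0,0],
  [0,1.0,0,0,0],
  [0,1.0,0,0,0],
  [0,0,0,0,0],
  [0,0,0,0,0],
])

```text
clock: 12.65
eef_pos: [0.4908, -0.2939, 0.1461]
orientation: [0.954, -0.299, 0.0, 0.0]
ft_force: [-0.5, 0.6, -1.0]
gripper_width: 0.0192
```

```bash
cat > look.py <<'E'
import sys
from rig import manip, grab_frame
from tool import *
tag=sys.argv[1]; u0,v0,u1,v1,k=map(int,sys.argv[3:8]); n=sys.argv[2]
s=manip.read_state();p=s["eef_pos"];o=s["orientation"];R=Rot.from_quat(o).as_matrix();yaw=np.arctan2(R[1,0],R[0,0])
H=np.array([.589,-.3623]);a=-.6081
d=p[:2]-H;X=np.cos(a)*d[0]+np.sin(a)*d[1];Y=-np.sin(a)*d[0]+np.cos(a)*d[1]
print("t",s["clock"],"axis X Y mm",(X*1e3).round(1),(Y*1e3).round(1),"footz",((p[2]-.112)*1e3).round(1),"yawerr deg",np.degrees(yaw-a).round(2),"tilt",np.degrees(np.arccos(-R[2,2])).round(2),"w",s["gripper_width"].round(4),"ft",s["ft_force"].round(2),"q",s["q"].round(2))
f=grab_frame(n);pickle.dump(f,open(f"{n}{tag}.pkl","wb"))
im=cv2.resize(f["image"][v0:v1,u0:u1,::-1],None,fx=k,fy=k,interpolation=cv2.INTER_CUBIC)
cv2.imwrite(f"pics/{n}{tag}.png",im)
E
python3 look.py 8 side 240 130 360 280 5
```

```text
Traceback (most recent call last):
  File "look.py", line 8, in <module>
    print("t",s["clock"],"axis X Y mm",(X*1e3).round(1),(Y*1e3).round(1),"footz",((p[2]-.112)*1e3).round(1),"yawerr deg",np.degrees(yaw-a).round(2),"tilt",np.degrees(np.arccos(-R[2,2])).round(2),"w",s["gripper_width"].round(4),"ft",s["ft_force"].round(2),"q",s["q"].round(2))
                                                                                                                                                                                                       ^^^^^^^^^^^^^^^^^^^^^^^^
AttributeError: 'float' object has no attribute 'round'
```

```bash
sed -i 's/s\["gripper_width"\].round(4)/round(s["gripper_width"],4)/' look.py; python3 look.py 8 side 240 130 360 280 5
```

```text
t 12.65 axis X Y mm -119.7 0.1 footz 34.1 yawerr deg 0.01 tilt 0.05 w 0.0192 ft [-0.51  0.63 -0.95] q [-0.15  0.52  0.83  1.9  -0.48  0.93  0.31]
```

View pics/side8.png

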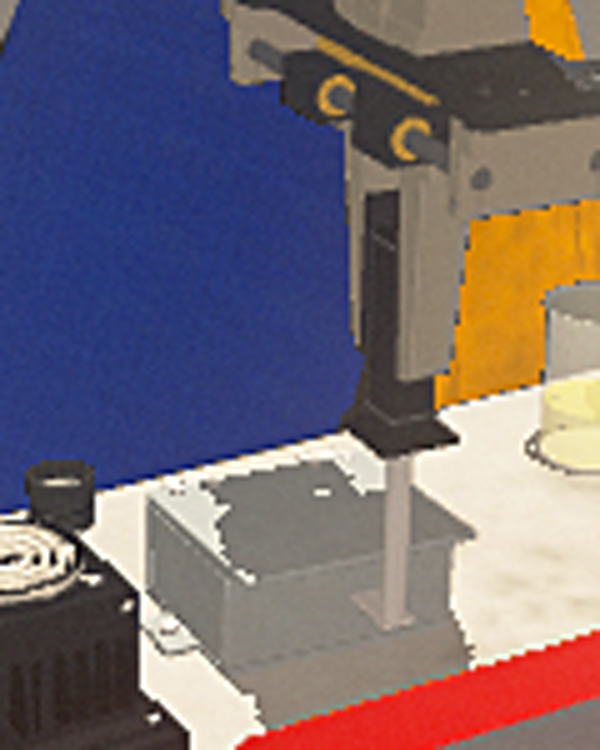

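>>> move_arm([
  [0,1.0,0,0,0],
  [0,0,0,0,0],
  [0,0,0,-0.9,0],
  [0,0.06,0,-0.77,0],
  [0,0.13,0,-0.87,0],
  [0,0.22,0,-0.85,0],
  [0,0.3,0,-0.82,0],
  [0,0.38,0,-0.78,0],
  [0,0,0,0,0],
  [0,0,0,0,0],
])

```text
clock: 13.7
eef_pos: [0.5081, -0.3056, 0.1958]
orientation: [0.954, -0.299, 0.001, 0.0]
ft_force: [0.8, 1.1, -1.2]
gripper_width: 0.0199
```

```bash
python3 look.py 9 side 240 130 360 280 5
```

```text
t 13.7 axis X Y mm -98.8 0.3 footz 83.8 yawerr deg 0.01 tilt 0.08 w 0.0199 ft [ 0.76  1.08 -1.25] q [-0.16  0.5   0.87  1.81 -0.44  1.04  0.27]
```

View pics/side9.png

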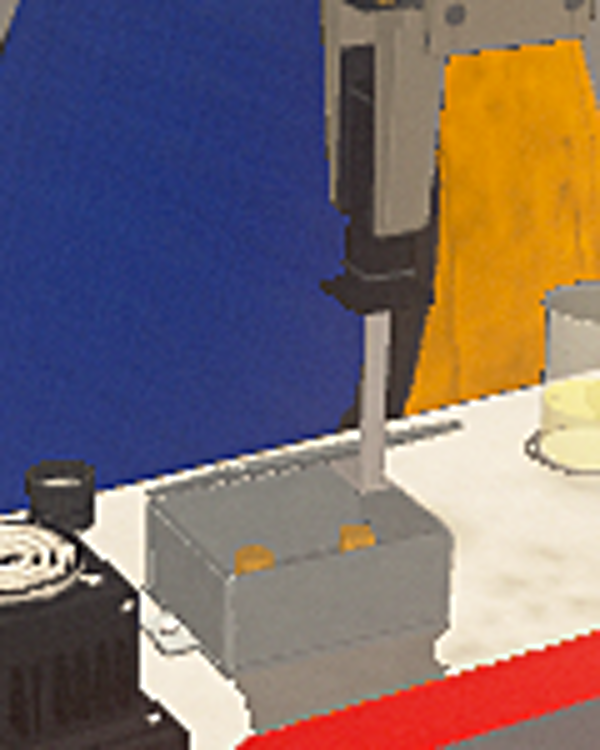

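>>> move_arm([
  [0,0.46,0,-0.75,0],
  [0,0.53,0,-0.7,0],
  [0,0.59,0,-0.64,0],
  [0,0.66,0,-0.57,0],
  [0,0.71,0,-0.51,0],
  [0,0.76,0,-0.44,0],
  [0,0.8,0,-0.36,0],
  [0,0.83,0,-0.27,0],
  [0,0.85,0,-0.19,0],
  [0,0.87,0,-0.11,0],
])

```text
clock: 14.75
eef_pos: [0.5662, -0.3462, 0.241]
orientation: [0.954, -0.299, 0.0, 0.0]
ft_force: [0.1, 0.2, -0.3]
gripper_width: 0.02
```

>>> move_arm([
  [0,0.63,0,-0.02,0],
  [0,0,0,0,0],
  [0,0,0,0,0],
  [0,0,0,0,0],
  [0,0,0,0,0],
  [0,0,0,0,0],
  [0,0,0,0,0],
  [0,0,0,0,0],
  [0,0,0,0,0],
  [0,0,0,0,0],
])

```text
clock: 15.75
eef_pos: [0.5706, -0.3493, 0.2411]
orientation: [0.954, -0.299, 0.0, -0.0]
ft_force: [0.0, -0.6, -0.5]
gripper_width: 0.0197
```

```bash
python3 look.py 10 side 240 130 360 280 5;  python3 look.py 10 wrist 0 0 560 420 1
```

```text
t 15.75 axis X Y mm -22.5 0.2 footz 129.1 yawerr deg 0.0 tilt 0.0 w 0.0197 ft [ 0.03 -0.58 -0.53] q [-0.07  0.59  0.85  1.57 -0.46  1.2   0.26]
t 15.8 axis X Y mm -22.5 0.2 footz 129.1 yawerr deg -0.0 tilt 0.0 w 0.0198 ft [-0.78  0.63 -1.1 ] q [-0.07  0.59  0.85  1.57 -0.46  1.2   0.26]
```

View pics/side10.png

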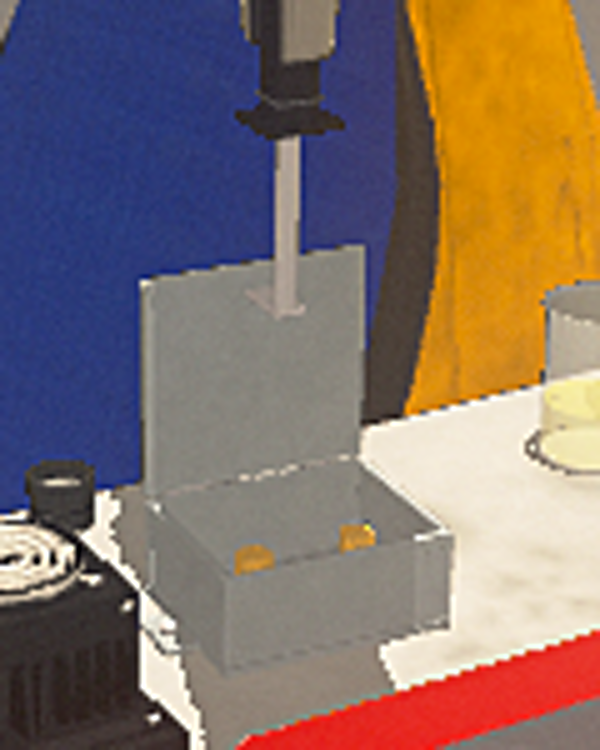

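View pics/wrist10.png

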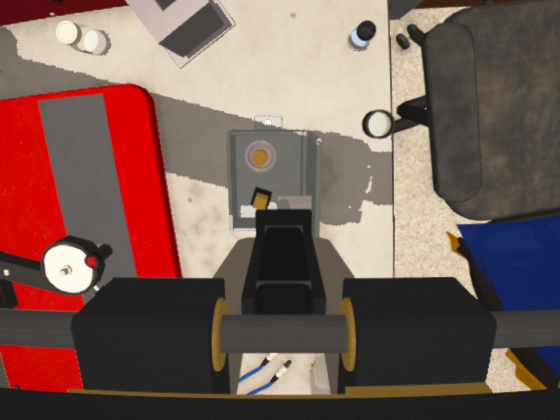

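```bash
python3 - <<'E'
from h import *
f=pickle.load(open("wrist10.pkl","rb"));crop(f,220,115,330,245,6,"pics/w11.png")
s=pickle.load(open("side10.pkl","rb")); crop(s,270,225,330,260,12,"pics/s11.png")
E
```

```text
(no output)
```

View pics/w11.png

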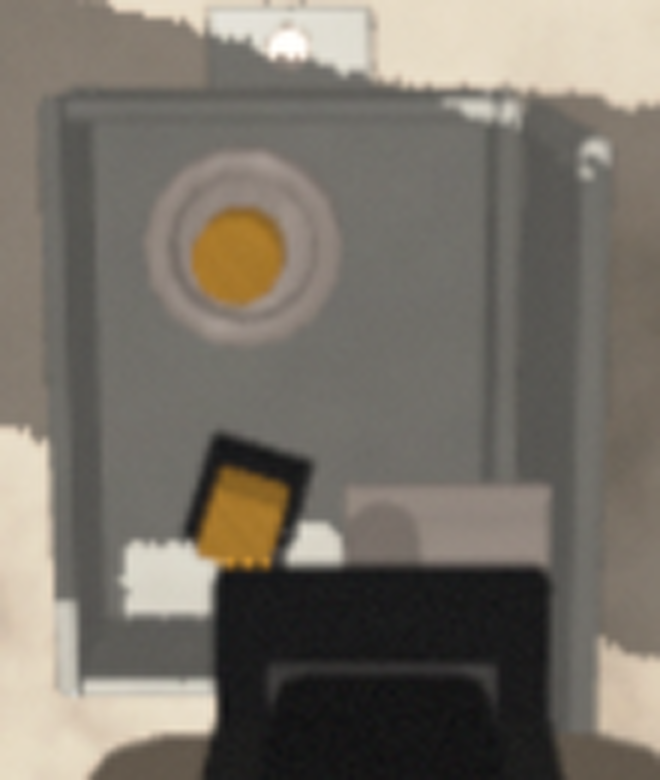

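View pics/s11.png

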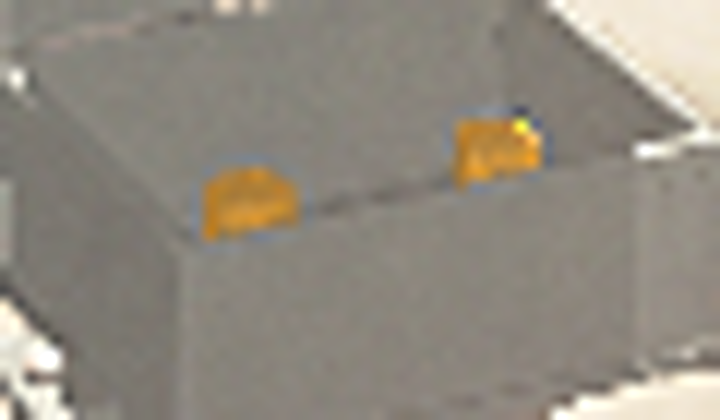

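```bash
python3 - <<'E'
from h import *
f=pickle.load(open("wrist10.pkl","rb"));s=pickle.load(open("side10.pkl","rb"))
H=np.array([.589,-.3623]);a=-.6081;R=np.array([[np.cos(a),np.sin(a)],[-np.sin(a),np.cos(a)]])
for P in [onz(f,220+239/6-.4,115+256/6-.4,.036),onz(s,270+251/12-.4,225+190/12-.4,.036)]: print(P,R@(P[:2]-H)*1e3)
E
```

```text
[ 0.56329333 -0.31481819  0.036     ] [-48.22515562  24.28352434]
[ 0.56088045 -0.31132021  0.036     ] [-52.20391825  25.77594681]
```

>>> move_arm([
  [0,-1.5,0,0,0],
  [0,-1.93,0,0,0],
  [0,0,-1.2,0,0],
  [0,0,-1.21,0,0],
  [0,0,0,2,0],
  [0,0,0,2,0],
  [0,0,0,2,0],
  [0,0,0,1.7,0],
  [0,0,0,0.7,0],
  [0,0,0,0,0],
])

```text
clock: 16.85
eef_pos: [0.5563, -0.3095, 0.1561]
orientation: [0.954, -0.299, -0.001, 0.0]
ft_force: [0.6, 0.3, -1.2]
gripper_width: 0.0196
```

```bash
python3 look.py 12 side 270 170 330 260 8;  python3 look.py 12 wrist 200 90 340 270 4
python3 - <<'E'
from tool import *
from rig import manip
s=manip.read_state();f=pickle.load(open("side12.pkl","rb"))
for n,X in toolpts(s["eef_pos"],-.6081).items(): print(n,(proj(f,X)[0]-[270,170]).round(1)*8)
E
```

```text
t 16.85 axis X Y mm -57.0 24.6 footz 44.1 yawerr deg 0.03 tilt 0.09 w 0.0196 ft [ 0.6   0.28 -1.18] q [-0.11  0.62  0.81  1.73 -0.51  1.02  0.27]
t 16.9 axis X Y mm -56.5 24.4 footz 45.1 yawerr deg 0.01 tilt 0.02 w 0.0199 ft [ 0.34 -0.05 -0.91] q [-0.11  0.62  0.81  1.73 -0.51  1.02  0.27]
toeL [114.4 504.8]
toeR [163.2 494.4]
heelL [160.8 548.8]
heelR [210.4 537.6]
toeLt [114.4 494.4]
hb [181.6 245.6]
ht [187.2 -78.4]
```

View pics/side12.png

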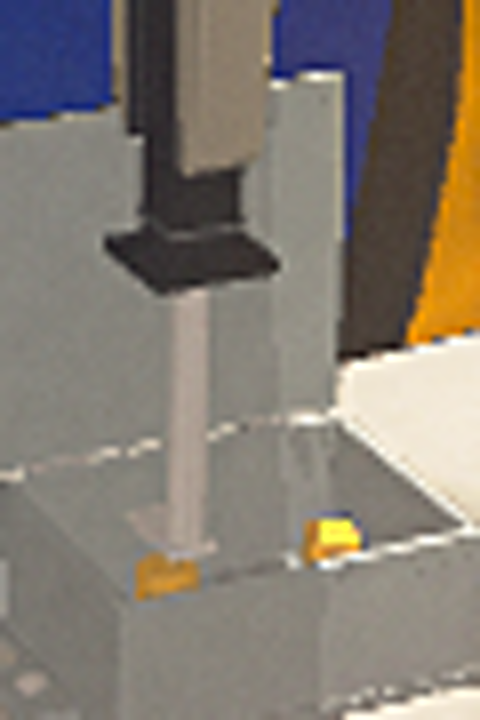

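View pics/wrist12.png

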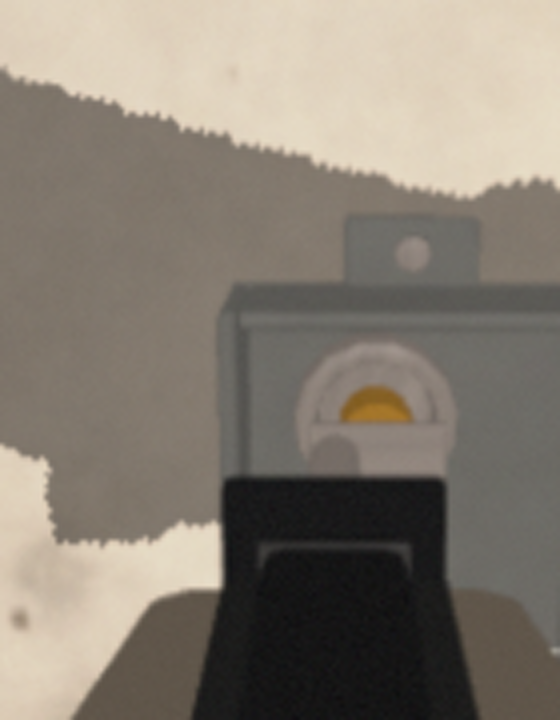

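```bash
cat > avg.py <<'E'
from rig import manip, grab_frame
import numpy as np,sys
F=[];P=[]
for i in range(int(sys.argv[1])):
    grab_frame("wrist"); s=manip.read_state();F.append(s["ft_force"]);P.append(s["eef_pos"][2])
F=np.array(F);print(s["clock"],F.mean(0).round(2),(F.std(0)/len(F)**.5).round(2),"footz",(np.mean(P)*1e3-112).round(2),s["effort"].round(2))
E
python3 avg.py 20
```

```text
17.95 [-0.26  0.04 -1.19] [0.1  0.11 0.1 ] footz 45.42 [-0.000e+00 -4.871e+01  1.179e+01 -2.104e+01 -5.000e-02  4.000e-02
 -0.000e+00]
```

>>> move_arm([
  [0,0,0,0.4,0],
  [0,0,0,0.3,0],
  [0,0,0,0.2,0],
  [0,0,0,0.1,0],
  [0,0,0,0.1,0],
  [0,0,0,0.1,0],
  [0,0,0,0.1,0],
  [0,0,0,0,0],
  [0,0,0,0,0],
  [0,0,0,0,0],
])

```text
clock: 18.95
eef_pos: [0.5563, -0.3099, 0.1442]
orientation: [0.954, -0.299, 0.0, -0.0]
ft_force: [-1.7, 1.6, 1.7]
gripper_width: 0.0196
```

```bash
python3 avg.py 30; python3 look.py 13 side 270 170 330 260 8; python3 look.py 13 wrist 200 90 340 270 4
```

```text
20.45 [-1.45  1.05  1.38] [0.08 0.08 0.1 ] footz 32.1 [  0.16 -48.27  11.74 -20.87  -0.19  -0.67   0.  ]
t 20.45 axis X Y mm -56.8 24.3 footz 32.1 yawerr deg 0.0 tilt 0.01 w 0.02 ft [-1.55  1.99  1.02] q [-0.1   0.63  0.8   1.74 -0.53  1.    0.28]
t 20.5 axis X Y mm -56.8 24.3 footz 32.1 yawerr deg 0.0 tilt 0.0 w 0.0202 ft [-2.08  0.78  1.8 ] q [-0.1   0.63  0.8   1.74 -0.53  1.    0.28]
```

View pics/side13.png

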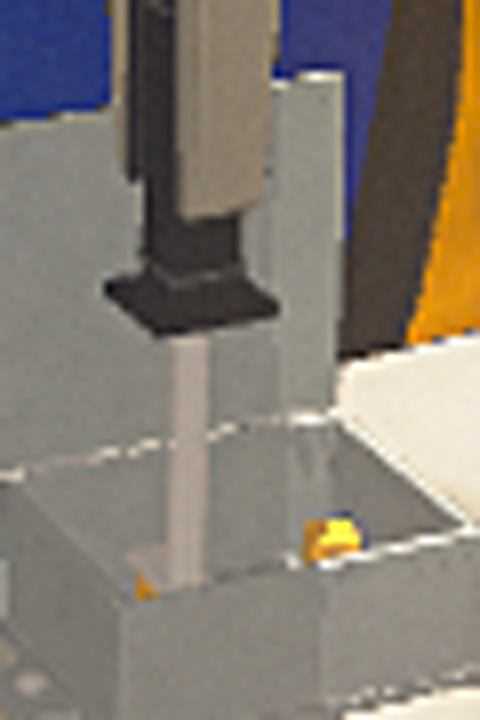

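View pics/wrist13.png

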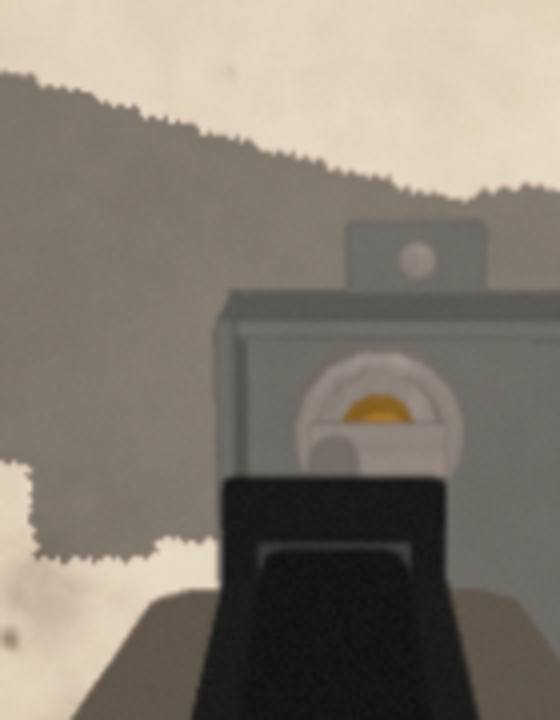

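>>> move_arm([
  [0,-0.05,0,0,0],
  [0,0,0,0,0],
  [0,0,0,0,0],
  [0,0,0,0,0],
  [0,0,0,0,0],
  [0,0,0,0,0],
  [0,0,0,0,0],
  [0,0,0,0,0],
  [0,0,0,0,0],
  [0,0,0,0,0],
])

```text
clock: 21.55
eef_pos: [0.5561, -0.3098, 0.1442]
orientation: [0.954, -0.299, 0.0, 0.0]
ft_force: [1.1, -0.1, 1.1]
gripper_width: 0.0199
```

```bash
python3 avg.py 30; python3 look.py 14 top 200 150 380 290 4; python3 look.py 15 side 0 0 560 420 1
```

```text
23.05 [ 1.39 -0.62  1.34] [0.09 0.1  0.09] footz 32.16 [ -0.07 -47.55  11.14 -18.66   0.14   0.72  -0.  ]
t 23.05 axis X Y mm -57.3 24.3 footz 32.1 yawerr deg 0.0 tilt 0.0 w 0.0198 ft [1.64 0.22 1.7 ] q [-0.1   0.63  0.8   1.74 -0.52  1.    0.28]
t 23.1 axis X Y mm -57.3 24.3 footz 32.1 yawerr deg 0.0 tilt 0.0 w 0.0201 ft [ 1.16 -0.9   1.48] q [-0.1   0.63  0.8   1.74 -0.52  1.    0.28]
```

View pics/side15.png

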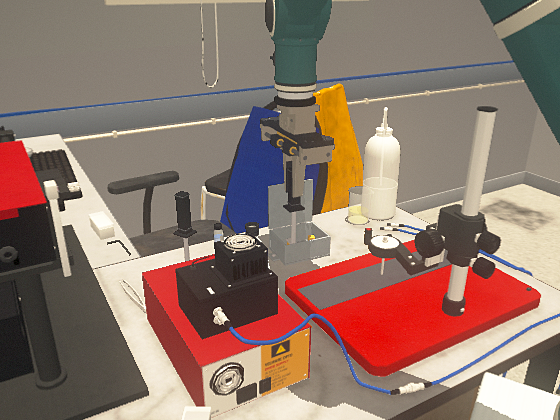

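View pics/top14.png

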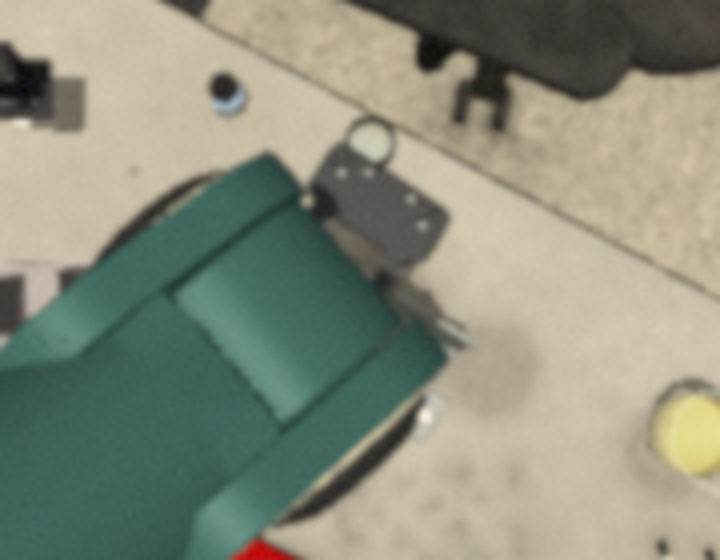

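```bash
python3 -c "
from rig import manip
print(manip.hand_in())"
```

```text
the job is handed in; nothing more can be done
None
```

The job is handed in at about 23 s, with the tool still held and lightly pressing the round contact. No verdict was reported.

**What I did:** I took the tool nearest the base out of the grey holder. With its toe I levered the cover up by the front lip until it stood upright. I then set the foot on the round pin, the one in the ring on the box's left (+y) side.

**One retry:** on the first grasp I lifted before the slow fingers had closed. The tool wasn't disturbed, and the second grasp held.

**Last checks:**

| Check | Result |
|---|---|
| Foot centre from the pin's axis | about 0.6 mm, based on the wrist-camera fix |
| Side-camera fix of the pin | 4 mm off the wrist fix; I used the wrist fix, which matched the box model |
| Tool tilt | the hand read about 0°; I did not measure the tool's own angle |
| Upward force on the tool | rose by about 2.5 N, which means roughly 3.4 mm of pin travel |
| Press depth from arm height | about 3.9 mm |
| Cover | standing upright in the last pictures; I did not measure its angle |
| Square contact and box | clear of the tool in the side and wrist pictures, with no sign of touching |
| Grip on the handle | steady at 20 mm |

**Sideways force:** the foot also showed about 1.5 N sideways. It reversed when I shifted the tool 0.5 mm back, so I took it as friction on the pin, not contact with the box.

**Bystanders:** I did not measure their positions at the end. Those visible in the last pictures looked undisturbed.

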